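# Release the hidden catch and shut the chess drawer

## Robot

A 7-joint arm with a two-finger parallel gripper is mounted at the origin on the work surface. World frame = base frame: x ahead of the robot, y to its left, z up, the work surface at z = 0. Lengths are in m, angles in rad, forces in N, time in s.
With the tool pointing down it reaches from about 0.4 to 0.85 m from the base axis. Payload 10.4 kg.
Tool frame: the origin (TCP) lies at the very end of the fingers, on their centre line; the grasp point (between the pads) lies tcp_to_grasp behind it (tcp_to_grasp is the distance from the TCP to the grasp point, in m); x points along the fingers, y is the direction in which the jaws open and shut, and the axes are right-handed (so a half turn about x gives the same grasp; the last joint's range is limited). The gripper opens to 87 mm and grips with 3 to 60 N. Pads are 19 mm wide; open, the fingers measure 117 mm over their backs; the gripper's body (75 mm by 190 mm) begins 51 mm behind the grasp point.
Start: joints at [-1.159, 0.332, -0.065, 1.46, 0.022, 1.35, -0.088], TCP at [0.263, 0.567, 0.223] pointing down, gripper open.
Joint ranges: [-2.6, 2.6], [-0.5, 2.12], [-1.47, 1.34], [0.16, 2.42], [-1.27, 4.41], [0.06, 2.06], [-2.6, 2.6]. Speed limits (rad/s): [2.22, 2.22, 2.79, 2.79, 3.14, 3.14, 3.14].

## Interface

Orientations are given as a unit quaternion [x, y, z, w].
In Python, from bench import sense, snapshot, finish_job, tcp_to_grasp gives the robot as it stands.
- The arm moves only by the tool arm_command, never from a script. Its argument "targets" is a list of rows, each a list of 3 entries, a list of its own where there are three numbers: the shift along the world's x, y, z in m, then the turn, a rotation vector about the world's x, y, z in rad, then the opening, from -1 (shut) to 1 (fully open). In form: [[[tx, ty, tz], [ax, ay, az], claw], ...]. A call has 1 to 10 rows; each row shifts and turns the commanded pose from where the row before left it; what a row does not reach is not made up. A row lasts 1/10 s, in which the tool goes at most 50 mm and 8.59 degrees, less where a joint would pass 70% of its speed; a pose out of reach is approached as far as the arm can. A call is refused whole if a number of a shift passes 0.05 or a number of a turn 0.15, either way. A call with a gripper value outside its range is refused whole. The fingers move at their own pace and stop on an object; the grip force is fixed at half the most. Time passes only in rows, so rows that do not move let the fingers close. It gives the time, the measured TCP pose, the force and the opening at its end, in the units of the state.
- sense(): the state, without advancing time (a new reading comes with each control period).
- snapshot(name): name is "side" or "top" or "wrist"; returns a dict with "image" (420x560x3 uint8, blue, green, red), "z_map" (420x560 float32, m along the optical axis (not along the pixel's ray), 0 where there is no reading), "camera_matrix" (3x3 intrinsics, pixels), "rvec" (rotation vector, rad) and "tvec" (3), from world to camera coordinates, as OpenCV has them; the wrist camera has in their place "T_tool_cam" (4x4, takes a point from camera to tool coordinates, whose origin is the TCP and whose axes are the tool frame's). Camera axes: x right, y down, z forward; pixel columns grow to the right and rows downward; lengths in m; the calibration is good to about 2 mm. A picture is of the moment at which its call begins: read the wrist's pose just before it.
- finish_job(): hands the job in, once; it reports no verdict.
The state is a dict: "t": time; "joints": joint angles; "dq": joint speeds; "joint_torque": joint torques, N m; "position": TCP position; "tool_rot": TCP orientation; "force": force on the tool from outside, world axes, zero at the start; "moment": the same for the moment, N m; "opening": finger opening in m.
Only numpy, scipy, OpenCV 4.12 (cv2) and the standard library are available. Lean on these libraries where they do the work, as an engineer would, in place of code of your own. Each camera call takes 0.05 s, during which the arm holds its last target.

## Task

The drawer of the low pine cabinet is held half open by a hidden catch. Take the release rod from its wooden stand, push it down through the brass-edged slot in the cabinet top, feel along the slot for the catch tab and gently press it down until it clicks and stays down; then put the rod back in its stand and push the drawer fully home. Leave the chess pieces, the cork block and the oil can alone.

Things in the scene. Friction and masses are not known exactly. Their poses are not given: they have to be found in the camera images.
- cabinet: low pine cabinet fixed to the bench, 175 (x, deep) x 220 (y, wide) x 70 (z) mm. Origin on the bench under the middle of its front face; +x runs from front to back, +y along the front, z up. Its front looks roughly to the robot, turned up to 0.2 rad. Pressing it or the catch inside with the rod harder than 25 N damages it. Up, the catch stops the drawer about 90 mm short of shut; down, it clears it
- slot (a point): centre of the slot in the cabinet top, at the top face (70 mm above the bench), axes as the cabinet's. Slot 60 mm long along y, 11 mm wide along x, edged by a thin flat brass frame; top board 10 mm thick, below it empty down to the cabinet's floor 62 mm below the top face. Inside, on the slot's line, is the hidden catch tab: steel block, 14 mm along x, 12 mm along y; it cannot be moved sideways.
- slot_near_end (a point): middle of the slot's -y end, at the top face. The tab's middle lies 22 to 50 mm from here along +y (unknown, differs each time) and its flat top, while up, 31 to 39 mm below the top face (unknown too); its sides reach down beyond 55 mm. So a rod let in 8 mm from this end, lowered to 50 mm below the top face and slid along +y runs against the tab's side.
- slot_far_end (a point): middle of the slot's +y end, at the top face. How the tab behaves: pressed down it resists with about 6 N, less the deeper it goes; 11 mm down from its raised place it snaps over, and it stays down at 14 mm, against a hard stop. Let go earlier, it springs up again.
- drawer (a joint): travel of the drawer, m: 0 is fully home (shut), 0.095 to 0.115 at the start, grows as it slides out towards the cabinet's -x. About 2 N of friction; it stays where it is left.
- drawer_front (a point): middle of the drawer's front face (outer side, plain flat pine with a dark round inlay, 220 mm wide along y and 56 mm high, its lower edge 3 mm above the bench); axes as the cabinet's, so the face looks along -x and the drawer is shut by pushing along +x. Shut, it stands 12.5 mm before the cabinet's front face.
- stand: dark wooden block 64 x 64 x 76 mm high, fixed to the bench, with an upright 13 mm square hole in the middle of its top, through to the bench; origin under its centre, z up. It stands to the left or right of the cabinet.
- rod: release rod: round brass rod 7 mm in diameter and 74 mm long below a square wooden handle 20 x 20 mm and 62 mm long (136 mm in all, 70 g). Origin at the middle of the rod's lower tip; z runs up along the rod to the handle; x and y are square to the handle's flats. At the start it stands in the stand's hole, the handle's lower end resting on the stand's top, tip 2 mm above the bench.
- rod_tip (a point): middle of the rod's lower tip (the same point as the rod's origin)
- queen_a: lacquered black queen, 36 mm in diameter, 89 mm high, origin under its foot; leave alone
- queen_b: second lacquered black queen, the same size; leave alone
- king: white holly king with a cross, 36 mm in diameter, 99 mm high, origin under its foot; leave alone
- cork_block: round cork sanding block, 70 mm in diameter, 30 mm high, origin under its centre; leave alone
- oil_can: green enamel oil can, 64 mm in diameter, 95 mm high with a thin brass spout along its x; origin under its centre; stands on the other side of the cabinet from the stand; leave alone

How it is judged:
By the outcome, as a careful person would: the job done as asked, in the order asked, and still so for the second after the job is handed in, with the robot touching nothing.
It also fails if it takes over 72 s, if anything falls off the work surface, if the arm or the gripper's body presses on something with over 40 N, if the wrist force passes 120 N, or if a joint passes its speed limit or range.

## Working session

There is one attempt and no reset: what is moved stays moved. The work goes in short steps, Python scripts to look and compute and a tool call to move; the robot and the scene stay as the last step left them, time stands still between calls to the robot, and variables do not carry over. Pictures are saved under pics/ and viewed, and the job is handed in when it is done.

Besides the shell and the picture viewer there is one more tool, called as name([rows], argument=value, ...), one row to a line, values as JSON. arm_command: Moves the arm, as the interface text tells. Its arguments: {"type":"object","properties":{"targets":{"type":"array"}},"required":["targets"]}

```bash
ls; mkdir -p pics; cat > h.py <<'E'
import numpy as np,cv2
from bench import sense,snapshot,finish_job,tcp_to_grasp
from scipy.spatial.transform import Rotation as R
def cloud(s,Twt=None):
    K=s["camera_matrix"];z=s["z_map"];v,u=np.indices(z.shape)
    p=np.stack([(u-K[0,2])/K[0,0]*z,(v-K[1,2])/K[1,1]*z,z],-1)
    if Twt is None:
        Rm=cv2.Rodrigues(np.array(s["rvec"],float))[0]
        w=(p-np.array(s["tvec"]).ravel())@Rm
    else:
        T=Twt@np.array(s["T_tool_cam"]); w=p@T[:3,:3].T+T[:3,3]
    w[z==0]=np.nan
    return w
def twt():
    st=sense();T=np.eye(4);T[:3,:3]=R.from_quat(st["tool_rot"]).as_matrix();T[:3,3]=st["position"];return T
E
python3 - <<'E'
from h import *
print(sense(),tcp_to_grasp)
for n in["top","side","wrist"]:
    T=twt();s=snapshot(n);cv2.imwrite(f"pics/{n}0.png",s["image"]);np.savez(f"{n}0.npz",w=cloud(s,T if n=="wrist" else None),im=s["image"])
    if n!="wrist": 
        Rm=cv2.Rodrigues(np.array(s["rvec"],float))[0];print(n,-Rm.T@np.array(s["tvec"]).ravel(),s["camera_matrix"][0,0])
    else: print(s["T_tool_cam"])
E
```

```text
pics
{'t': 0.0, 'joints': array([-1.15860011,  0.33285234, -0.06471171,  1.4609953 ,  0.02160308,
        1.34989804, -0.08852592]), 'dq': array([-0.00018991,  0.00132394, -0.00023604,  0.00050967,  0.00089161,
        0.00017078,  0.0005066 ]), 'joint_torque': array([ 3.73886223e-04, -6.23253107e+01,  2.51035870e-02, -3.89888620e+01,
       -6.12143450e-02,  3.98853596e-02,  6.53914367e-05]), 'position': array([0.26309385, 0.56647313, 0.2217404 ]), 'tool_rot': array([ 0.15200505,  0.69055034, -0.15302069,  0.69037625]), 'force': array([ 0.12353299, -0.53245224, -0.51035255]), 'moment': array([-0.04842364, -0.01813464, -0.02064599]), 'opening': 0.08696114447418735} 0.0187
top [0.32688641 0.00213467 1.49331281] 520.2498419839461
side [-0.16320354 -0.85290927  0.76144501] 524.1735337154226
[[-2.85788471e-04 -2.51555726e-01  9.67842774e-01 -1.62066853e-01]
 [ 9.99999959e-01 -7.35967418e-05  2.76155161e-04  5.70853666e-04]
 [ 1.76166256e-06  9.67842813e-01  2.51555737e-01 -7.02860510e-02]
 [ 0.00000000e+00  0.00000000e+00  0.00000000e+00  1.00000000e+00]]
```

View pics/top0.png

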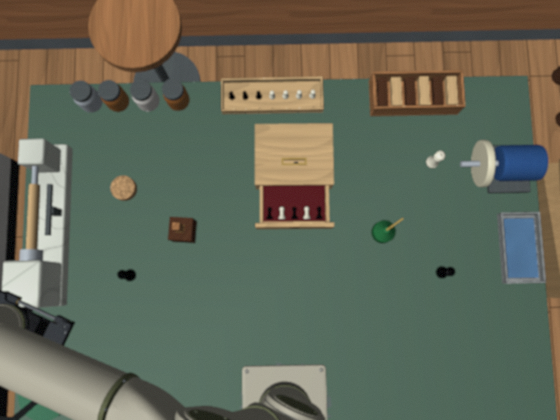

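View pics/side0.png

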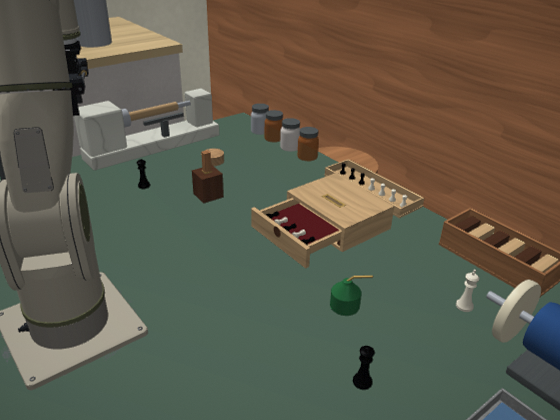

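View pics/wrist0.png

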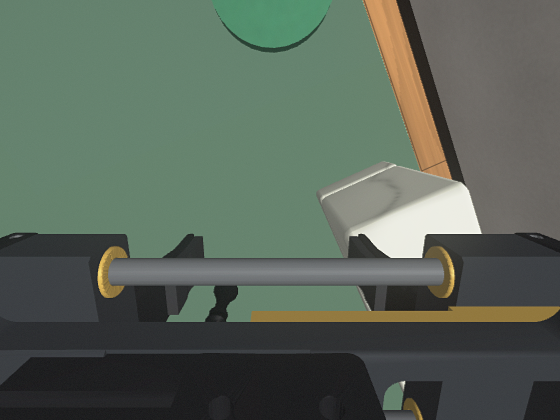

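The top view shows the stand at about (181,229) with the handle on it, the slot at (293,162), the drawer front around row 225, and the oil can on the right at (383,232). Next I'll measure these.

```bash
python3 - <<'E'
from h import *
d=np.load("top0.npz");w=d["w"];im=d["im"]
for n,b in dict(stand=(160,205,205,250),cab=(240,345,115,235)).items():
    c=im[b[2]:b[3],b[0]:b[1]];cv2.imwrite(f"pics/{n}z.png",cv2.resize(c,None,fx=7,fy=4.8 if 0 else 7,interpolation=cv2.INTER_CUBIC)[:600*2,:800])
def sel(b,z0,z1):
    p=w[b[2]:b[3],b[0]:b[1]].reshape(-1,3);return p[(p[:,2]>z0)&(p[:,2]<z1)]
def rect(p):
    r=cv2.minAreaRect((p[:,:2]*1000).astype(np.float32));return r,len(p),p[:,2].mean()
print("standtop",rect(sel((160,205,205,250),.07,.082)))
print("handle",rect(sel((160,205,205,250),.12,.16)),)
print("cabtop",rect(sel((240,345,110,195),.066,.075)))
print("drawer front",rect(sel((245,345,215,235),.05,.07)))
# slot: pixels deeper
for r in range(156,168): print(r,[int(1000*x) for x in w[r,276:310,2]])
print("slot px",w[162,293],w[162,282],w[162,304])
s=sel((360,410,215,245),.03,.2);print("can",s.min(0),s.max(0),s[:,2].max())
for nm,b in dict(qa=(110,140,262,285),qb=(430,460,262,285),king=(420,450,145,175),cork=(105,140,172,205)).items():
    s=sel(b,.015,.2);print(nm,s.min(0),s.max(0))
E
```

```text
standtop (((494.00164794921875, 278.7264709472656), (64.8954086303711, 64.489013671875), 85.17513275146484), 414, np.float64(0.07536551555773532))
handle (((493.2993469238281, 278.1863708496094), (20.62472152709961, 18.89246940612793), 84.36064147949219), 66, np.float64(0.1346658636291741))
cabtop (((699.5889892578125, -37.962921142578125), (220.0807342529297, 176.7550506591797), 89.05313873291016), 3879, np.float64(0.06982047994941168))
drawer front (((511.6600341796875, -36.74535369873047), (216.92410278320312, 35.23228073120117), 88.95954895019531), 433, np.float64(0.0568729715079137))
156 [65, 68, 66, 71, 74, 72, 67, 69, 70, 65, 67, 64, 64, 63, 74, 66, 70, 65, 69, 65, 67, 71, 72, 67, 69, 73, 67, 68, 71, 70, 67, 65, 71, 67]
157 [65, 69, 71, 69, 70, 68, 66, 71, 65, 64, 72, 70, 71, 70, 66, 71, 66, 67, 68, 70, 69, 66, 62, 74, 69, 68, 70, 68, 70, 74, 67, 75, 70, 65]
158 [70, 66, 75, 67, 68, 72, 67, 70, 66, 66, 71, 71, 71, 72, 77, 69, 73, 74, 72, 73, 70, 72, 66, 70, 73, 67, 75, 70, 71, 65, 66, 68, 68, 59]Traceback (most recent call last):
  File "<stdin>", line 14, in <module>
ValueError: cannot convert float NaN to integer
```

```bash
python3 - <<'E'
import cv2
im=cv2.imread("pics/top0.png")
cv2.imwrite("pics/cabz.png",cv2.resize(im[115:235,240:345],None,fx=5,fy=5,interpolation=cv2.INTER_CUBIC))
cv2.imwrite("pics/slotz.png",cv2.resize(im[150:174,270:316],None,fx=16,fy=16,interpolation=cv2.INTER_CUBIC))
E
```

```text
(no output)
```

View pics/slotz.png

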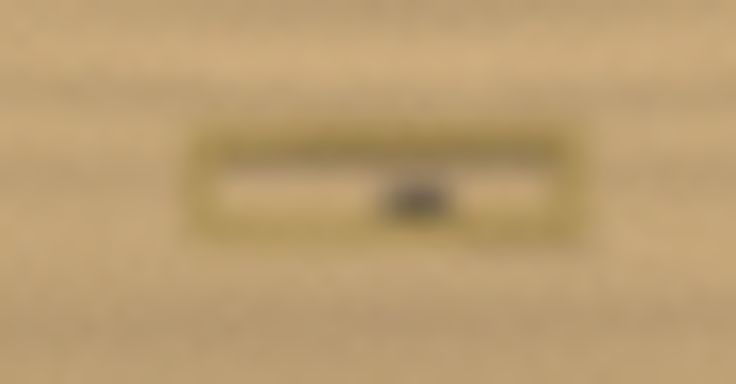

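View pics/standz.png

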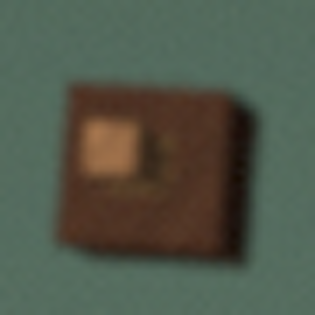

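The slot view shows a dark patch, most likely the tab top, at about (295.5,162), inside a slot spanning columns 283–304. I'll use it as a hint only and confirm it by feel.

```bash
python3 - <<'E'
from h import *
d=np.load("top0.npz");w=d["w"]
T=twt();print("tool axes\n",T[:3,:3].round(3))
s=snapshot("top");K=s["camera_matrix"];Rm=cv2.Rodrigues(np.array(s["rvec"],float))[0];C=-Rm.T@np.array(s["tvec"]).ravel()
def at(u,v,z):
    r=Rm.T@np.linalg.inv(K)@np.array([u,v,1.]);return C+r*(z-C[2])/r[2]
f=lambda a,b:(270+a/16-.5+.5/16*0,150+b/16-.5)
for n,p,z in [("far+y",(217,190),.07),("near-y",(553,190),.07),("TLouter",(190,128),.07),("BRouter",(585,238),.07),("tab",(415,190),.035)]:
    print(n,at(*f(*p),z).round(4))
def sel(b,z0,z1):
    p=w[b[2]:b[3],b[0]:b[1]].reshape(-1,3);return p[(p[:,2]>z0)&(p[:,2]<z1)]
for n,b,z0,z1 in [("stand",(160,205,205,250),.07,.082),("cab",(240,345,110,195),.06,.078),("handle",(160,205,205,250),.12,.16),("df",(245,345,220,235),.05,.07)]:
    p=sel(b,z0,z1);print(n,cv2.boxPoints(cv2.minAreaRect((p[:,:2]*1000).astype(np.float32))).round(1).tolist())
for nm,b in dict(can=(360,410,215,245),qa=(110,140,262,285),qb=(430,460,262,285),king=(420,450,145,175),cork=(105,140,172,205)).items():
    s=sel(b,.015,.2);print(nm,s.min(0).round(3),s.max(0).round(3))
# side cloud
d=np.load("side0.npz");w2=d["w"].reshape(-1,3)
m=(abs(w2[:,0]-.494)<.06)&(abs(w2[:,1]-.278)<.06)
for z0,z1 in((.07,.08),(.09,.13),(.134,.145)):
    p=w2[m&(w2[:,2]>z0)&(w2[:,2]<z1)];print("side",z0,p.min(0).round(3),p.max(0).round(3),len(p))
E
```

```text
tool axes
 [[-0.     0.421  0.907]
 [-0.001  0.907 -0.421]
 [-1.    -0.001  0.   ]]
far+y [ 0.6788 -0.0096  0.07  ]
near-y [ 0.6776 -0.0684  0.07  ]
TLouter [ 0.69   -0.0051  0.07  ]
BRouter [ 0.6689 -0.0738  0.07  ]
tab [ 0.6867 -0.0454  0.035 ]
stand [[459.1000061035156, 249.10000610351562], [523.4000244140625, 243.6999969482422], [528.9000244140625, 308.29998779296875], [464.6000061035156, 313.79998779296875]]
cab [[609.0, -146.89999389648438], [787.4000244140625, -150.3000030517578], [791.5, 70.69999694824219], [613.2000122070312, 74.0]]
handle [[482.8999938964844, 268.8999938964844], [501.70001220703125, 267.0], [503.70001220703125, 287.5], [484.8999938964844, 289.3999938964844]]
df [[492.20001220703125, -144.89999389648438], [513.0999755859375, -145.1999969482422], [516.7999877929688, 71.69999694824219], [495.8999938964844, 72.0]]
can [ 0.449 -0.33   0.015] [ 0.512 -0.256  0.095]
qa [0.359 0.422 0.015] [0.386 0.447 0.092]
qb [ 0.351 -0.466  0.016] [ 0.375 -0.441  0.093]
king [ 0.671 -0.46   0.016] [ 0.699 -0.431  0.102]
cork [0.587 0.418 0.015] [0.655 0.489 0.039]
side 0.07 [0.459 0.238 0.07 ] [0.529 0.31  0.08 ] 255
side 0.09 [0.48  0.262 0.09 ] [0.504 0.291 0.13 ] 123
side 0.134 [0.483 0.266 0.134] [0.502 0.285 0.14 ] 27
```

arm_command([
  [[0.022, -0.029, 0], [0, 0, 0.035], 1],
  [[0.023, -0.029, 0], [0, 0, 0.035], 1],
  [[0.023, -0.029, 0], [0, 0, 0.035], 1],
  [[0.023, -0.029, 0], [0, 0, 0.035], 1],
  [[0.023, -0.029, 0], [0, 0, 0.035], 1],
  [[0.023, -0.029, 0], [0, 0, 0.035], 1],
  [[0.023, -0.029, 0], [0, 0, 0.035], 1],
  [[0.023, -0.029, 0], [0, 0, 0.035], 1],
  [[0.023, -0.029, 0], [0, 0, 0.035], 1],
  [[0.023, -0.029, 0], [0, 0, 0.032], 1],
])

```text
t: 1.2
position: [0.493, 0.2755, 0.2225]
tool_rot: [0.031, 0.706, -0.03, 0.706]
force: [-0.5, 0.7, -0.5]
opening: 0.0867
```

```bash
python3 - <<'E'
from h import *
T=twt();print(T.round(4),sense()["force"])
s=snapshot("wrist");cv2.imwrite("pics/w1.png",s["image"]);w=cloud(s,T).reshape(-1,3)
for z0,z1 in((.07,.081),(.13,.146)):
    m=(abs(w[:,0]-.494)<.05)&(abs(w[:,1]-.2785)<.05)&(w[:,2]>z0)&(w[:,2]<z1);p=w[m]
    print(len(p),cv2.minAreaRect((p[:,:2]*1000).astype(np.float32)) if len(p)>5 else 0)
E
```

```text
[[-0.000e+00  8.620e-02  9.963e-01  4.930e-01]
 [ 2.000e-04  9.963e-01 -8.620e-02  2.755e-01]
 [-1.000e+00  1.000e-04 -0.000e+00  2.225e-01]
 [ 0.000e+00  0.000e+00  0.000e+00  1.000e+00]] [-0.51099168  0.70784169 -0.46916912]
2644 ((493.7939147949219, 279.14471435546875), (64.1302261352539, 64.04151153564453), 85.7483901977539)
501 ((493.4727478027344, 279.20599365234375), (18.944259643554688, 19.89224624633789), 85.64378356933594)
```

View pics/w1.png

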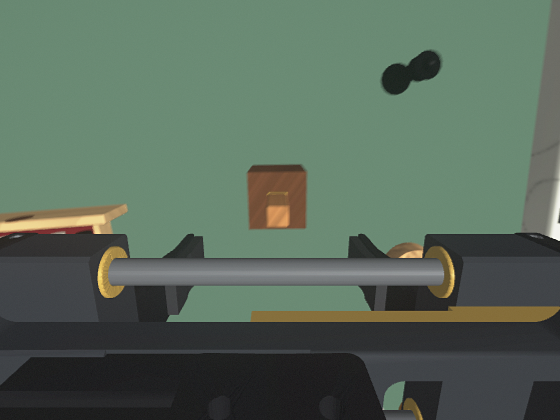

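The wrist view agrees with the top view: handle at (0.4937, 0.2790), stand yaw about -4.5°. Descending to grasp.

arm_command([
  [[0.001, 0.003, 0], [0, 0, 0.01], 1],
  [[0, 0, -0.02], [0, 0, 0], 1],
  [[0, 0, -0.02], [0, 0, 0], 1],
  [[0, 0, -0.02], [0, 0, 0], 1],
  [[0, 0, -0.02], [0, 0, 0], 1],
  [[0, 0, -0.02], [0, 0, 0], 1],
  [[0, 0, -0.015], [0, 0, 0], 1],
  [[0, 0, -0.015], [0, 0, 0], 1],
  [[0, 0, 0], [0, 0, 0], 1],
  [[0, 0, 0], [0, 0, 0], 1],
])

```text
t: 2.25
position: [0.4933, 0.2802, 0.0928]
tool_rot: [0.027, 0.707, -0.027, 0.707]
force: [-0.2, 0.7, -0.4]
opening: 0.0871
```

arm_command([
  [[0, -0.001, -0.002], [0, 0, 0], 1],
  [[0, 0, 0], [0, 0, 0], -1],
  [[0, 0, 0], [0, 0, 0], -1],
  [[0, 0, 0], [0, 0, 0], -1],
  [[0, 0, 0], [0, 0, 0], -1],
  [[0, 0, 0], [0, 0, 0], -1],
  [[0, 0, 0], [0, 0, 0], -1],
  [[0, 0, 0], [0, 0, 0], -1],
  [[0, 0, 0], [0, 0, 0], -1],
])

```text
t: 3.15
position: [0.4932, 0.2789, 0.0906]
tool_rot: [0.028, 0.707, -0.027, 0.707]
force: [-0.1, 0.7, -0.1]
opening: 0.0312
```

arm_command([
  [[0, 0, 0], [0, 0, 0], -1],
  [[0, 0, 0], [0, 0, 0], -1],
  [[0, 0, 0], [0, 0, 0], -1],
  [[0, 0, 0], [0, 0, 0], -1],
])

```text
t: 3.55
position: [0.4933, 0.2788, 0.0906]
tool_rot: [0.028, 0.707, -0.028, 0.707]
force: [-0.8, 0.7, 0.6]
opening: 0.02
```

arm_command([
  [[0, 0, 0.01], [0, 0, 0], -1],
  [[0, 0, 0.02], [0, 0, 0], -1],
  [[0, 0, 0.02], [0, 0, 0], -1],
  [[0, 0, 0.02], [0, 0, 0], -1],
  [[0, 0, 0.02], [0, 0, 0], -1],
  [[0, 0, 0.02], [0, 0, 0], -1],
  [[0, 0, 0.01], [0, 0, 0], -1],
  [[0, 0, 0], [0, 0, 0], -1],
])

```text
t: 4.35
position: [0.4939, 0.2792, 0.2122]
tool_rot: [0.028, 0.706, -0.027, 0.707]
force: [0.2, 0.5, -2.1]
opening: 0.0198
```

```bash
python3 - <<'E'
from h import *
T=twt();print(T[:3,3].round(4),sense()["force"].round(2))
for n in("side","wrist"):
    s=snapshot(n);cv2.imwrite(f"pics/{n}2.png",s["image"])
    w=cloud(s,T if n=="wrist" else None);p=w.reshape(-1,3)
    m=(abs(p[:,0]-T[0,3])<.03)&(abs(p[:,1]-T[1,3])<.03)&(p[:,2]>.09)&(p[:,2]<.19)
    q=p[m]
    for a in np.arange(.09,.19,.01):
        k=q[(q[:,2]>=a)&(q[:,2]<a+.01)]
        if len(k):print(n,a.round(3),len(k),k.mean(0).round(4),k.min(0).round(4),k.max(0).round(4))
E
```

```text
[0.4939 0.2792 0.2122] [ 0.2   0.52 -2.08]
side 0.12 6 [0.4945 0.2773 0.1259] [0.491  0.2757 0.1238] [0.4968 0.28   0.1276]
side 0.13 8 [0.4935 0.2753 0.1342] [0.4898 0.2734 0.1311] [0.4986 0.2781 0.1393]
side 0.14 8 [0.4923 0.2743 0.1458] [0.4895 0.2723 0.141 ] [0.4951 0.2763 0.15  ]
side 0.15 8 [0.4941 0.2775 0.1555] [0.4918 0.2735 0.1502] [0.4979 0.28   0.1595]
side 0.16 9 [0.4925 0.2757 0.1654] [0.4895 0.2727 0.1606] [0.4957 0.2776 0.1699]
side 0.17 11 [0.4938 0.2759 0.1746] [0.4914 0.2723 0.1701] [0.4974 0.279  0.1786]
side 0.18 8 [0.495 0.278 0.183] [0.4906 0.2754 0.1808] [0.5002 0.2827 0.1866]
wrist 0.12 12 [0.4922 0.2802 0.1272] [0.4914 0.2774 0.1244] [0.4941 0.2836 0.1299]
wrist 0.13 24 [0.4922 0.2806 0.1348] [0.4913 0.2775 0.1303] [0.4938 0.2836 0.1398]
wrist 0.14 27 [0.492  0.2806 0.1446] [0.4912 0.2776 0.1401] [0.4934 0.2835 0.1493]
wrist 0.15 32 [0.4921 0.2803 0.1551] [0.4912 0.2768 0.15  ] [0.4945 0.2834 0.1599]
wrist 0.16 39 [0.4922 0.2803 0.1651] [0.4912 0.2769 0.1603] [0.4946 0.2837 0.1699]
wrist 0.17 22 [0.4918 0.2806 0.1736] [0.4912 0.2779 0.1704] [0.4931 0.2831 0.177 ]
```

View pics/wrist2.png

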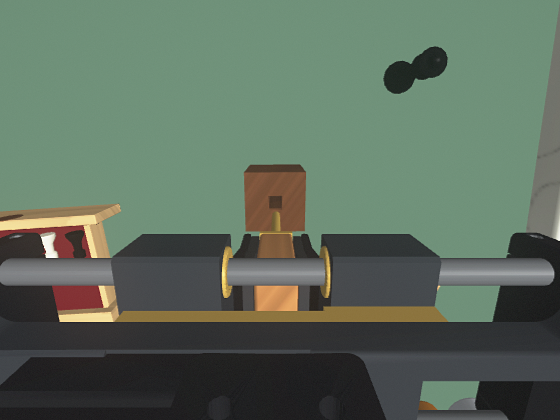

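View pics/side2.png

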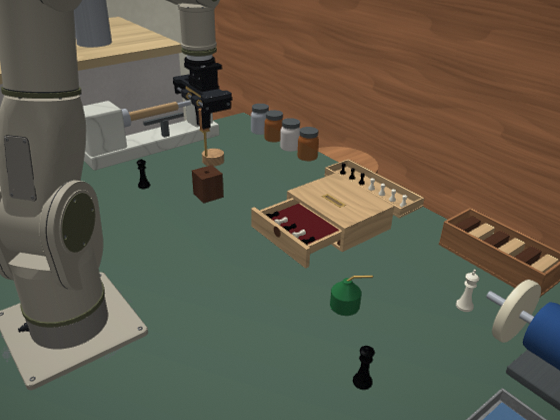

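The rod is vertical and gripped, with its tip about 89 mm below the TCP. In the wrist view the empty hole is at (276,202). Moving above the slot.

arm_command([
  [[0.018, -0.034, 0], [0, 0, 0], -1],
  [[0.018, -0.034, 0], [0, 0, 0], -1],
  [[0.018, -0.034, 0], [0, 0, 0], -1],
  [[0.018, -0.034, 0], [0, 0, 0], -1],
  [[0.018, -0.034, 0], [0, 0, 0], -1],
  [[0.018, -0.034, 0], [0, 0, 0], -1],
  [[0.018, -0.034, 0], [0, 0, 0], -1],
  [[0.018, -0.034, 0], [0, 0, 0], -1],
  [[0.018, -0.034, 0], [0, 0, 0], -1],
  [[0.018, -0.034, 0], [0, 0, 0], -1],
])

```text
t: 5.45
position: [0.6733, -0.0624, 0.209]
tool_rot: [0.027, 0.707, -0.027, 0.706]
force: [0.0, -0.0, -1.4]
opening: 0.0198
```

arm_command([
  [[0, 0, 0], [0, 0, 0.03], -1],
  [[0, 0, 0], [0, 0, 0.02], -1],
])

```text
t: 5.65
position: [0.6728, -0.0623, 0.2087]
tool_rot: [0.01, 0.708, -0.01, 0.706]
force: [-0.6, 0.4, 0.1]
opening: 0.0199
```

```bash
python3 - <<'E'
from h import *
T=twt();print(T.round(4),sense()["force"].round(2))
s=snapshot("wrist");cv2.imwrite("pics/wrist3.png",s["image"]);np.savez("w3.npz",w=cloud(s,T),im=s["image"],T=T,K=s["camera_matrix"],Tc=s["T_tool_cam"])
E
```

```text
[[-2.600e-03  2.850e-02  9.996e-01  6.728e-01]
 [-3.000e-04  9.996e-01 -2.850e-02 -6.230e-02]
 [-1.000e+00 -4.000e-04 -2.600e-03  2.087e-01]
 [ 0.000e+00  0.000e+00  0.000e+00  1.000e+00]] [-0.63  0.4   0.11]
```

View pics/wrist3.png

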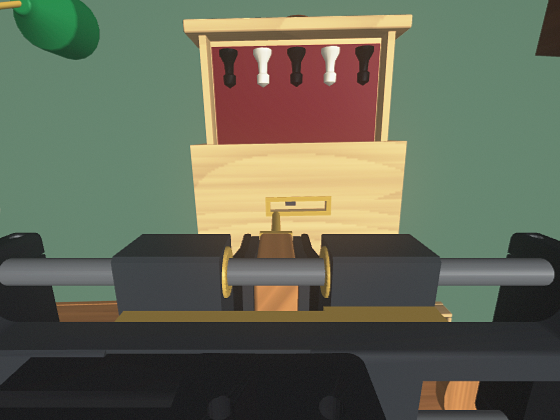

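```bash
python3 - <<'E'
import cv2
im=cv2.imread("pics/wrist3.png")
cv2.imwrite("pics/w3z.png",cv2.resize(im[190:240,255:345],None,fx=8,fy=8,interpolation=cv2.INTER_CUBIC))
E
```

```text
(no output)
```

View pics/w3z.png

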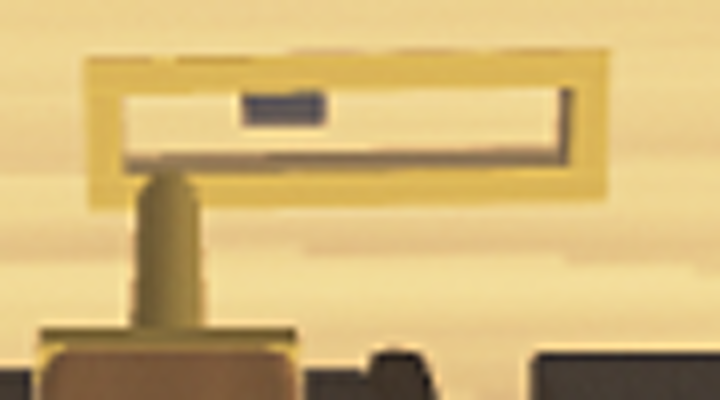

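```bash
cat > ray.py <<'E'
from h import *
def mk(fn):
    d=np.load(fn);W=d["T"]@d["Tc"];K=d["K"]
    def at(u,v,z):
        r=W[:3,:3]@np.linalg.inv(K)@np.array([u,v,1.]);return W[:3,3]+r*(z-W[2,3])/r[2]
    return at,d
E
python3 - <<'E'
from ray import *
at,d=mk("w3.npz");f=lambda a,b:(255+a/8-.45,190+b/8-.45)
for n,p,z in [("TL",(122,95),.07),("TR",(572,88),.07),("BR",(568,165),.07),("BL",(125,172),.07),("OTL",(85,58),.07),("OBR",(608,200),.07),("OTR",(608,48),.07),("OBL",(90,210),.07),("tabL",(242,110),.035),("tabR",(327,110),.035),("tabTopfrontL",(242,125),.035),("tip",(170,172),.12)]: print(n,at(*f(*p),z).round(4))
w=d["w"];T=d["T"]
print("tab z",w[202:206,287:295,2].round(3));p=w.reshape(-1,3)
m=(abs(p[:,0]-.673)<.03)&(abs(p[:,1]+.062)<.012)&(p[:,2]>.11)&(p[:,2]<.175);q=p[m]
for a in np.arange(.11,.175,.01):
    k=q[(q[:,2]>=a)&(q[:,2]<a+.01)]
    if len(k):print(a.round(3),len(k),k.min(0).round(4),k.max(0).round(4))
c=p[(p[:,2]>.066)&(p[:,2]<.074)&(p[:,0]<.68)&(p[:,0]>.6)];print(c[:,2].mean(),c.min(0),c.max(0))
E
```

```text
TL [ 0.6729 -0.0672  0.07  ]
TR [ 0.6736 -0.0072  0.07  ]
BR [ 0.6842 -0.0076  0.07  ]
BL [ 0.6835 -0.0672  0.07  ]
OTL [ 0.6677 -0.072   0.07  ]
OBR [ 0.6893 -0.0021  0.07  ]
OTR [ 0.6683 -0.0025  0.07  ]
OBL [ 0.6887 -0.0721  0.07  ]
tabL [ 0.6838 -0.0504  0.035 ]
tabR [ 0.6841 -0.0377  0.035 ]
tabTopfrontL [ 0.6861 -0.0504  0.035 ]
tip [ 0.6703 -0.0608  0.12  ]
tab z [[0.039 0.038 0.038 0.039 0.038 0.039 0.038 0.038]
 [0.039 0.039 0.037 0.038 0.038 0.039 0.038 0.038]
 [0.039 0.039 0.037 0.039 0.038 0.037 0.037 0.04 ]
 [0.037 0.039 0.038 0.038 0.039 0.039 0.038 0.039]]
0.12 20 [ 0.6699 -0.0642  0.1213] [ 0.6723 -0.058   0.1286]
0.13 28 [ 0.6698 -0.0641  0.1305] [ 0.6722 -0.0581  0.1398]
0.14 27 [ 0.6698 -0.064   0.1404] [ 0.6718 -0.0582  0.1499]
0.15 33 [ 0.6697 -0.0646  0.1501] [ 0.6732 -0.0577  0.16  ]
0.16 38 [ 0.6699 -0.0645  0.1604] [ 0.6735 -0.0577  0.1697]
0.17 11 [ 0.6698 -0.0629  0.1701] [ 0.6705 -0.0593  0.1744]
0.0699201690652646 [ 0.61170445 -0.14764915  0.06600242] [0.67999763 0.07329315 0.07277224]
```

The wrist view shows the slot centre near (.6785,-.0372). The tab is visible through it at roughly (290,204), centred about 23 mm from the near end with its top about 31–32 mm down. Now lining up and lowering to just above the slot.

arm_command([
  [[0.005, 0.0015, 0], [0, 0, 0], -1],
  [[0, 0, -0.01], [0, 0, 0], -1],
  [[0, 0, -0.01], [0, 0, 0], -1],
  [[0, 0, -0.01], [0, 0, 0], -1],
  [[0, 0, -0.01], [0, 0, 0], -1],
  [[0, 0, 0], [0, 0, 0], -1],
  [[0, 0, 0], [0, 0, 0], -1],
])

```text
t: 6.4
position: [0.6781, -0.0597, 0.1704]
tool_rot: [0.01, 0.707, -0.01, 0.707]
force: [0.4, 0.5, -1.1]
opening: 0.0202
```

```bash
python3 - <<'E'
from h import *
T=twt();print(T[:3,3].round(4),T[:3,0].round(4),sense()["force"].round(2))
s=snapshot("wrist");np.savez("w4.npz",w=cloud(s,T),im=s["image"],T=T,K=s["camera_matrix"],Tc=s["T_tool_cam"])
cv2.imwrite("pics/w4z.png",cv2.resize(s["image"][180:240,250:350],None,fx=8,fy=8,interpolation=cv2.INTER_CUBIC))
s=snapshot("side");cv2.imwrite("pics/s4z.png",cv2.resize(s["image"][140:260,240:400],None,fx=5,fy=5,interpolation=cv2.INTER_CUBIC))
E
```

```text
[ 0.6781 -0.0597  0.1704] [-4.e-04  0.e+00 -1.e+00] [ 0.36  0.53 -1.09]
```

View pics/w4z.png

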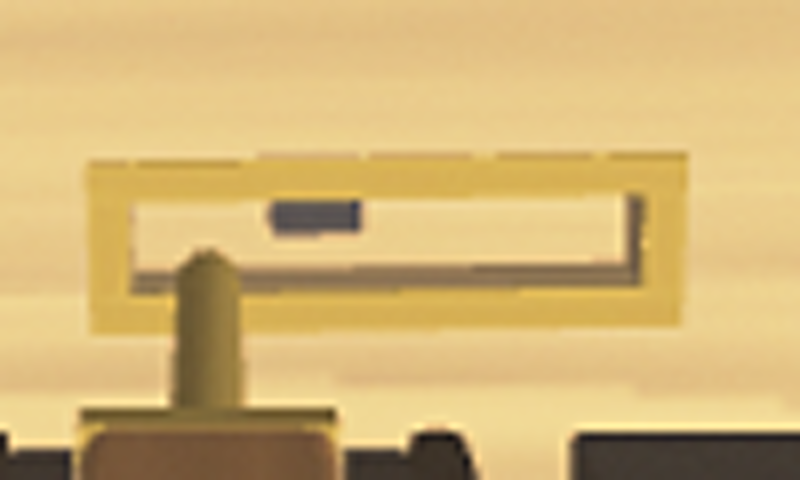

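View pics/s4z.png

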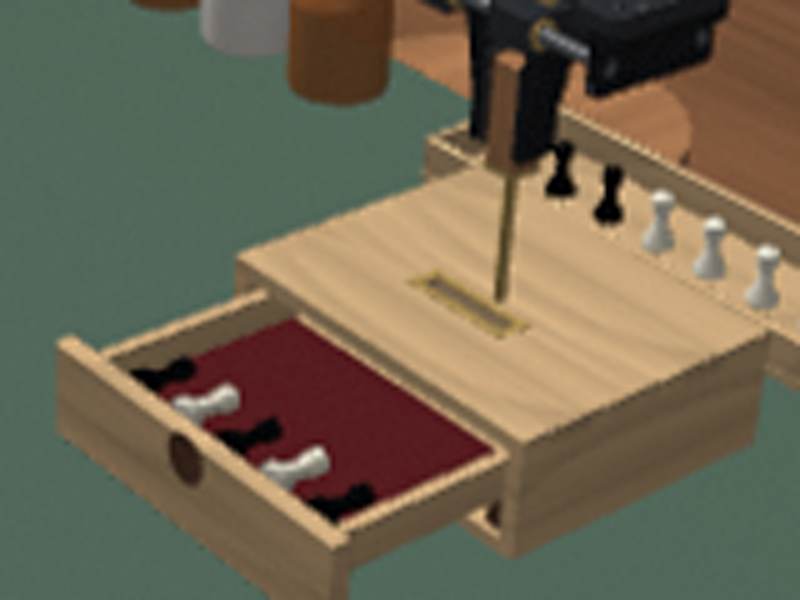

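```bash
python3 - <<'E'
from ray import *
at,d=mk("w4.npz");f=lambda a,b:(250+a/8-.45,180+b/8-.45)
for n,p,z in [("TL",(132,200),.07),("TR",(642,192),.07),("BR",(640,286),.07),("BL",(130,293),.07),("OTL",(88,162),.07),("OBR",(684,325),.07),("OTR",(688,155),.07),("OBL",(90,333),.07),("tabL",(270,216),.0385),("tabR",(361,216),.0385),("tip-near",(208,252),.0818)]: print(n,at(*f(*p),z).round(4))
p=d["w"].reshape(-1,3)
m=(abs(p[:,0]-.678)<.03)&(abs(p[:,1]+.06)<.012)&(p[:,2]>.079)&(p[:,2]<.14);q=p[m]
for a in np.arange(.08,.14,.01):
    k=q[(q[:,2]>=a)&(q[:,2]<a+.01)]
    if len(k):print(a.round(3),len(k),k.min(0).round(4),k.max(0).round(4))
E
```

```text
TL [ 0.6725 -0.0672  0.07  ]
TR [ 0.6732 -0.0077  0.07  ]
BR [ 0.6846 -0.0077  0.07  ]
BL [ 0.6838 -0.0678  0.07  ]
OTL [ 0.6678 -0.0721  0.07  ]
OBR [ 0.6895 -0.0024  0.07  ]
OTR [ 0.6689 -0.0024  0.07  ]
OBL [ 0.6886 -0.0727  0.07  ]
tabL [ 0.6828 -0.0504  0.0385]
tabR [ 0.6832 -0.0385  0.0385]
tip-near [ 0.6758 -0.0584  0.0818]
0.08 18 [ 0.6755 -0.0616  0.0818] [ 0.6777 -0.0554  0.0888]
0.09 26 [ 0.6751 -0.0615  0.0905] [ 0.6775 -0.0555  0.0999]
0.1 26 [ 0.6754 -0.0614  0.1002] [ 0.6775 -0.0556  0.1097]
0.11 30 [ 0.6752 -0.0621  0.1101] [ 0.6792 -0.0557  0.1196]
0.12 43 [ 0.6753 -0.062   0.1202] [ 0.679  -0.0551  0.1299]
0.13 15 [ 0.6754 -0.061   0.131 ] [ 0.6768 -0.0559  0.1354]
```

arm_command([
  [[-0.0005, -0.001, -0.003], [0, 0, 0], -1],
  [[0, 0, -0.005], [0, 0, 0], -1],
  [[0, 0, -0.005], [0, 0, 0], -1],
  [[0, 0, -0.004], [0, 0, 0], -1],
  [[0, 0, -0.004], [0, 0, 0], -1],
  [[0, 0, 0], [0, 0, 0], -1],
])

```text
t: 7.1
position: [0.6774, -0.0605, 0.1487]
tool_rot: [0.01, 0.707, -0.01, 0.707]
force: [0.4, -0.2, -0.9]
opening: 0.0196
```

arm_command([
  [[0, 0, -0.006], [0, 0, 0], -1],
  [[0, 0, -0.006], [0, 0, 0], -1],
  [[0, 0, -0.006], [0, 0, 0], -1],
  [[0, 0, -0.006], [0, 0, 0], -1],
  [[0, 0, -0.006], [0, 0, 0], -1],
  [[0, 0, -0.006], [0, 0, 0], -1],
  [[0, 0, -0.004], [0, 0, 0], -1],
  [[0, 0, 0], [0, 0, 0], -1],
])

```text
t: 7.9
position: [0.6774, -0.0606, 0.1088]
tool_rot: [0.01, 0.707, -0.01, 0.707]
force: [0.8, -0.8, -0.8]
opening: 0.0196
```

In freely, with the tip about 50 mm down. Now feeling along +y.

arm_command([
  [[0, 0.001, 0], [0, 0, 0], -1],
  [[0, 0.001, 0], [0, 0, 0], -1],
  [[0, 0.001, 0], [0, 0, 0], -1],
  [[0, 0.001, 0], [0, 0, 0], -1],
  [[0, 0, 0], [0, 0, 0], -1],
])

```text
t: 8.4
position: [0.6778, -0.0563, 0.1097]
tool_rot: [0.01, 0.707, -0.01, 0.707]
force: [0.6, -0.8, -1.7]
opening: 0.0197
```

arm_command([
  [[0, 0.001, 0], [0, 0, 0], -1],
  [[0, 0, 0], [0, 0, 0], -1],
])

```text
t: 8.6
position: [0.6778, -0.0554, 0.1095]
tool_rot: [0.01, 0.707, -0.01, 0.707]
force: [-1.0, -0.6, -1.0]
opening: 0.0196
```

arm_command([
  [[0, 0.001, 0], [0, 0, 0], -1],
  [[0, 0, 0], [0, 0, 0], -1],
])

```text
t: 8.8
position: [0.6777, -0.0549, 0.1096]
tool_rot: [0.01, 0.707, -0.01, 0.707]
force: [0.9, -0.1, -0.4]
opening: 0.02
```

arm_command([
  [[0, 0.001, 0], [0, 0, 0], -1],
  [[0, 0, 0], [0, 0, 0], -1],
])

```text
t: 9.0
position: [0.6777, -0.0546, 0.1096]
tool_rot: [0.01, 0.707, -0.01, 0.707]
force: [0.4, -3.5, -1.0]
opening: 0.0196
```

arm_command([
  [[0, 0.001, 0], [0, 0, 0], -1],
  [[0, 0, 0], [0, 0, 0], -1],
])

```text
t: 9.2
position: [0.6777, -0.0543, 0.1097]
tool_rot: [0.01, 0.707, -0.011, 0.707]
force: [-0.0, -5.9, -0.9]
opening: 0.02
```

There is contact at TCP y≈-0.055, so the tab centre is at TCP y≈-0.0455, which agrees with vision. Backing off, raising the rod and moving over the tab.

arm_command([
  [[0, -0.002, 0], [0, 0, 0], -1],
  [[0, -0.002, 0], [0, 0, 0], -1],
  [[0, 0, 0.007], [0, 0, 0], -1],
  [[0, 0, 0.007], [0, 0, 0], -1],
  [[0, 0, 0.007], [0, 0, 0], -1],
  [[0, 0, 0.005], [0, 0, 0], -1],
  [[0, 0, 0], [0, 0, 0], -1],
])

```text
t: 9.9
position: [0.6783, -0.0565, 0.1369]
tool_rot: [0.01, 0.706, -0.01, 0.708]
force: [-0.2, 0.1, -0.3]
opening: 0.0203
```

arm_command([
  [[0, 0.003, 0], [0, 0, 0], -1],
  [[0, 0.003, 0], [0, 0, 0], -1],
  [[0, 0.003, 0], [0, 0, 0], -1],
  [[0, 0.002, 0], [0, 0, 0], -1],
  [[0, 0, 0], [0, 0, 0], -1],
])

```text
t: 10.4
position: [0.6777, -0.0449, 0.1354]
tool_rot: [0.01, 0.707, -0.009, 0.707]
force: [0.3, -0.2, -0.2]
opening: 0.0199
```

arm_command([
  [[0, 0, -0.003], [0, 0, 0], -1],
  [[0, 0, -0.003], [0, 0, 0], -1],
  [[0, 0, -0.001], [0, 0, 0], -1],
  [[0, 0, 0], [0, 0, 0], -1],
])

```text
t: 10.8
position: [0.6776, -0.0457, 0.1282]
tool_rot: [0.01, 0.707, -0.01, 0.707]
force: [-0.3, 0.1, -1.3]
opening: 0.0199
```

arm_command([
  [[0, 0, -0.001], [0, 0, 0], -1],
  [[0, 0, -0.001], [0, 0, 0], -1],
  [[0, 0, 0], [0, 0, 0], -1],
])

```text
t: 11.1
position: [0.678, -0.0457, 0.1271]
tool_rot: [0.01, 0.707, -0.01, 0.707]
force: [-0.2, -0.4, 3.7]
opening: 0.0196
```

Top contact at about 31 mm down, +3.7 N. Pressing gently.

arm_command([
  [[0, 0, -0.001], [0, 0, 0], -1],
  [[0, 0, -0.001], [0, 0, 0], -1],
  [[0, 0, -0.001], [0, 0, 0], -1],
  [[0, 0, 0], [0, 0, 0], -1],
])

```text
t: 11.5
position: [0.6779, -0.0457, 0.1237]
tool_rot: [0.01, 0.707, -0.01, 0.707]
force: [-0.4, 0.5, 2.5]
opening: 0.0194
```

arm_command([
  [[0, 0, -0.001], [0, 0, 0], -1],
  [[0, 0, -0.001], [0, 0, 0], -1],
  [[0, 0, -0.001], [0, 0, 0], -1],
  [[0, 0, 0], [0, 0, 0], -1],
])

```text
t: 11.9
position: [0.6776, -0.0456, 0.1201]
tool_rot: [0.01, 0.707, -0.01, 0.707]
force: [0.9, -1.0, 0.1]
opening: 0.0199
```

arm_command([
  [[0, 0, -0.001], [0, 0, 0], -1],
  [[0, 0, -0.001], [0, 0, 0], -1],
  [[0, 0, -0.001], [0, 0, 0], -1],
  [[0, 0, 0], [0, 0, 0], -1],
])

```text
t: 12.3
position: [0.6774, -0.0455, 0.1171]
tool_rot: [0.01, 0.707, -0.01, 0.707]
force: [0.3, -0.3, -1.1]
opening: 0.0201
```

arm_command([
  [[0, 0, -0.001], [0, 0, 0], -1],
  [[0, 0, -0.001], [0, 0, 0], -1],
  [[0, 0, 0], [0, 0, 0], -1],
])

```text
t: 12.6
position: [0.6776, -0.0455, 0.1153]
tool_rot: [0.01, 0.707, -0.01, 0.707]
force: [-0.2, 0.3, 0.5]
opening: 0.0198
```

arm_command([
  [[0, 0, -0.001], [0, 0, 0], -1],
  [[0, 0, 0], [0, 0, 0], -1],
])

```text
t: 12.8
position: [0.6777, -0.0456, 0.1144]
tool_rot: [0.01, 0.707, -0.01, 0.707]
force: [0.0, 1.1, -0.9]
opening: 0.0199
```

arm_command([
  [[0, 0, -0.001], [0, 0, 0], -1],
  [[0, 0, 0], [0, 0, 0], -1],
])

```text
t: 13.0
position: [0.6777, -0.0457, 0.1134]
tool_rot: [0.01, 0.707, -0.01, 0.707]
force: [0.1, -0.4, -0.4]
opening: 0.0197
```

arm_command([
  [[0, 0, -0.001], [0, 0, 0], -1],
  [[0, 0, 0], [0, 0, 0], -1],
])

```text
t: 13.2
position: [0.6779, -0.0457, 0.113]
tool_rot: [0.01, 0.707, -0.01, 0.707]
force: [-1.7, -0.4, 3.3]
opening: 0.0197
```

arm_command([
  [[0, 0, -0.0005], [0, 0, 0], -1],
  [[0, 0, 0], [0, 0, 0], -1],
])

```text
t: 13.4
position: [0.678, -0.0457, 0.1129]
tool_rot: [0.01, 0.707, -0.01, 0.707]
force: [-1.7, 0.0, 5.9]
opening: 0.0197
```

A hard stop at about 14 mm down, so the catch has snapped. Withdrawing, then checking the tab.

arm_command([
  [[0, 0, 0.004], [0, 0, 0], -1],
  [[0, 0, 0.008], [0, 0, 0], -1],
  [[0, 0, 0.01], [0, 0, 0], -1],
  [[0, 0, 0.012], [0, 0, 0], -1],
  [[0, 0, 0.012], [0, 0, 0], -1],
  [[0, 0, 0.012], [0, 0, 0], -1],
  [[0, 0, 0.015], [0, 0, 0], -1],
  [[0, 0, 0.015], [0, 0, 0], -1],
  [[0, 0, 0.012], [0, 0, 0], -1],
  [[0, 0, 0], [0, 0, 0], -1],
])

```text
t: 14.4
position: [0.6787, -0.0458, 0.2146]
tool_rot: [0.01, 0.706, -0.01, 0.708]
force: [0.1, -1.0, -1.7]
opening: 0.0201
```

```bash
python3 - <<'E'
from h import *
T=twt();print(T[:3,3].round(4),T[:3,1].round(4),sense()["force"].round(2))
s=snapshot("wrist");w=cloud(s,T);np.savez("w5.npz",w=w,im=s["image"],T=T,K=s["camera_matrix"],Tc=s["T_tool_cam"])
cv2.imwrite("pics/w5z.png",cv2.resize(s["image"][180:240,230:330],None,fx=8,fy=8,interpolation=cv2.INTER_CUBIC))
p=w.reshape(-1,3);m=(abs(p[:,1]+.0445)<.005)&(p[:,0]>.672)&(p[:,0]<.70)&(p[:,2]<.066);print(np.sort(p[m][:,2]).round(3))
q=p[(abs(p[:,0]-T[0,3])<.02)&(abs(p[:,1]-T[1,3])<.008)&(p[:,2]>.1)&(p[:,2]<.16)]
for a in(.12,.13,.14,.15):
    k=q[(q[:,2]>=a)&(q[:,2]<a+.01)]
    if len(k):print(a,k.min(0).round(4),k.max(0).round(4))
print(q[:,2].min())
E
```

```text
[ 0.6787 -0.0458  0.2146] [2.790e-02 9.996e-01 2.000e-04] [ 0.09 -0.96 -1.66]
[0.006 0.007 0.007 0.007 0.007 0.007 0.007 0.008 0.008 0.008 0.008 0.008
 0.008 0.008 0.008 0.008 0.008 0.008 0.008 0.008 0.008 0.008 0.008 0.008
 0.008 0.008 0.008 0.008 0.008 0.009 0.009 0.009 0.009 0.009 0.009 0.009
 0.01  0.01  0.023 0.023 0.024 0.024 0.024 0.024 0.024 0.024 0.024 0.025
 0.025 0.025 0.025 0.025 0.025 0.026 0.06  0.06  0.061 0.061 0.061 0.061
 0.061 0.062 0.062 0.064 0.065 0.066 0.066 0.066 0.066]
0.12 [ 0.6764 -0.0477  0.1257] [ 0.6788 -0.0415  0.1294]
0.13 [ 0.6761 -0.0476  0.1304] [ 0.6785 -0.0415  0.1396]
0.14 [ 0.6761 -0.0475  0.14  ] [ 0.6781 -0.0416  0.1498]
0.15 [ 0.6761 -0.0474  0.1511] [ 0.678  -0.0417  0.1599]
0.12574015729173071
```

View pics/w5z.png

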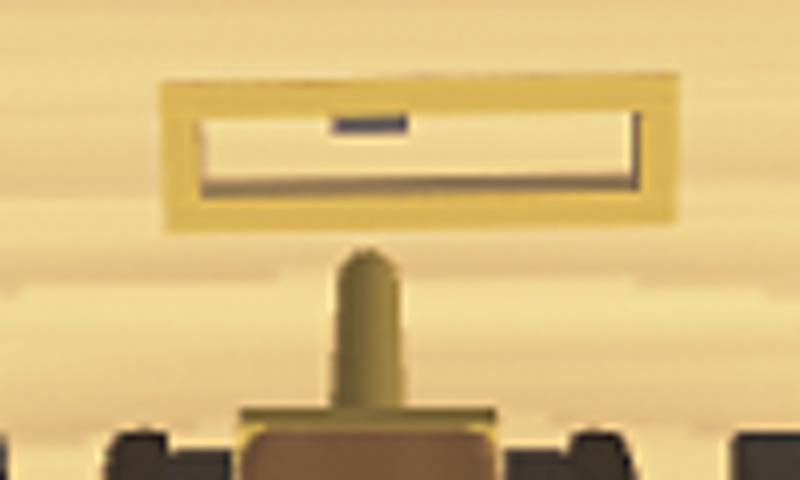

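The tab stays down: its top is now at z≈0.0245, 14 mm lower. Taking the rod back.

arm_command([
  [[-0.0185, 0.0325, 0], [0, 0, -0.005], -1],
  [[-0.0185, 0.0325, 0], [0, 0, -0.005], -1],
  [[-0.0185, 0.0325, 0], [0, 0, -0.005], -1],
  [[-0.0185, 0.0325, 0], [0, 0, -0.005], -1],
  [[-0.0185, 0.0325, 0], [0, 0, -0.005], -1],
  [[-0.0185, 0.0325, 0], [0, 0, -0.005], -1],
  [[-0.0185, 0.0325, 0], [0, 0, -0.005], -1],
  [[-0.0185, 0.0325, 0], [0, 0, -0.005], -1],
  [[-0.0185, 0.0325, 0], [0, 0, -0.005], -1],
  [[-0.0185, 0.0325, 0], [0, 0, -0.005], -1],
])

```text
t: 15.45
position: [0.4915, 0.2804, 0.2113]
tool_rot: [0.027, 0.707, -0.028, 0.706]
force: [1.1, 0.6, -0.5]
opening: 0.0194
```

arm_command([
  [[0, 0, -0.01], [0, 0, 0], -1],
  [[0, 0, -0.01], [0, 0, 0], -1],
  [[0, 0, -0.01], [0, 0, 0], -1],
  [[0, 0, 0], [0, 0, 0], -1],
  [[0, 0, 0], [0, 0, 0], -1],
])

```text
t: 15.95
position: [0.4932, 0.2783, 0.1818]
tool_rot: [0.028, 0.707, -0.028, 0.706]
force: [-0.5, -0.3, -0.8]
opening: 0.0199
```

```bash
python3 - <<'E'
from h import *
T=twt();print(T[:3,3].round(4),T[:3,:2].T.round(4),sense()["force"].round(2))
s=snapshot("wrist");w=cloud(s,T);np.savez("w6.npz",w=w,im=s["image"],T=T,K=s["camera_matrix"],Tc=s["T_tool_cam"])
cv2.imwrite("pics/w6z.png",cv2.resize(s["image"][160:240,230:330],None,fx=7,fy=7,interpolation=cv2.INTER_CUBIC))
p=w.reshape(-1,3)
c=p[(abs(p[:,0]-.494)<.05)&(abs(p[:,1]-.2785)<.05)&(p[:,2]>.072)&(p[:,2]<.08)];print(len(c),c.min(0),c.max(0))
q=p[(abs(p[:,0]-T[0,3])<.02)&(abs(p[:,1]-T[1,3])<.008)&(p[:,2]>.085)&(p[:,2]<.16)]
for a in(.09,.1,.11,.12,.13,.14):
    k=q[(q[:,2]>=a)&(q[:,2]<a+.01)]
    if len(k):print(a,k.min(0).round(4),k.max(0).round(4))
print(q[:,2].min())
E
```

```text
[0.4932 0.2783 0.1818] [[-5.000e-04 -6.000e-04 -1.000e+00]
 [ 7.930e-02  9.968e-01 -6.000e-04]] [-0.48 -0.34 -0.85]
3542 [0.45970847 0.24541253 0.0720317 ] [0.52603824 0.3128818  0.07785415]
0.09 [0.4903 0.2763 0.094 ] [0.4932 0.2825 0.0992]
0.1 [0.4903 0.2765 0.1001] [0.493  0.2825 0.1096]
0.11 [0.4902 0.2765 0.1101] [0.4927 0.2824 0.12  ]
0.12 [0.4903 0.2758 0.1208] [0.4938 0.2823 0.1299]
0.13 [0.4903 0.2759 0.1305] [0.494  0.2827 0.1399]
0.14 [0.4901 0.277  0.14  ] [0.4921 0.2821 0.1478]
0.09404306163314702
```

View pics/w6z.png

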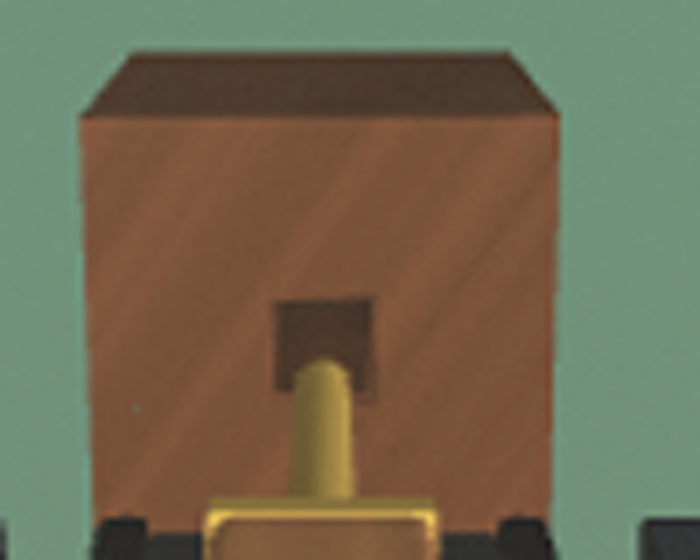

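```bash
python3 - <<'E'
from ray import *
at,d=mk("w6.npz");f=lambda a,b:(230+a/7-.45,160+b/7-.45)
P=[at(*f(*p),.076) for p in[(276,300),(373,298),(370,398),(277,393)]]
print(np.round(P,4),np.mean(P,0).round(4))
print("front edge",at(*f(80,117),.076),at(*f(557,117),.076),at(*f(553,420),.076))
E
```

```text
[[0.4865 0.2737 0.076 ]
 [0.4872 0.2869 0.076 ]
 [0.5013 0.2854 0.076 ]
 [0.4996 0.2727 0.076 ]] [0.4937 0.2797 0.076 ]
front edge [0.45952341 0.24986328 0.076     ] [0.46454962 0.31301923 0.076     ] [0.50646871 0.31035468 0.076     ]
```

The rod is centred over the hole to within 0.5 mm. Lowering.

arm_command([
  [[0, 0, -0.006], [0, 0, 0], -1],
  [[0, 0, -0.006], [0, 0, 0], -1],
  [[0, 0, -0.006], [0, 0, 0], -1],
  [[0, 0, -0.006], [0, 0, 0], -1],
  [[0, 0, -0.006], [0, 0, 0], -1],
  [[0, 0, 0], [0, 0, 0], -1],
])

```text
t: 16.6
position: [0.4923, 0.2791, 0.151]
tool_rot: [0.027, 0.707, -0.028, 0.706]
force: [-0.6, -0.2, -1.0]
opening: 0.0199
```

arm_command([
  [[0, 0, -0.01], [0, 0, 0], -1],
  [[0, 0, -0.01], [0, 0, 0], -1],
  [[0, 0, -0.01], [0, 0, 0], -1],
  [[0, 0, -0.01], [0, 0, 0], -1],
  [[0, 0, -0.01], [0, 0, 0], -1],
  [[0, 0, -0.006], [0, 0, 0], -1],
  [[0, 0, -0.002], [0, 0, 0], -1],
  [[0, 0, 0], [0, 0, 0], -1],
])

```text
t: 17.4
position: [0.4927, 0.2794, 0.0939]
tool_rot: [0.027, 0.707, -0.028, 0.707]
force: [1.2, -0.1, -0.4]
opening: 0.0201
```

arm_command([
  [[0, 0, -0.002], [0, 0, 0], -1],
  [[0, 0, -0.001], [0, 0, 0], -1],
  [[0, 0, 0], [0, 0, 0], -1],
])

```text
t: 17.7
position: [0.4928, 0.2794, 0.0912]
tool_rot: [0.028, 0.707, -0.027, 0.707]
force: [0.6, 0.0, -1.8]
opening: 0.0198
```

arm_command([
  [[0, 0, -0.001], [0, 0, 0], -1],
  [[0, 0, 0], [0, 0, 0], -1],
])

```text
t: 17.9
position: [0.4929, 0.2795, 0.0905]
tool_rot: [0.028, 0.706, -0.027, 0.707]
force: [-0.7, -1.1, 2.9]
opening: 0.0195
```

Seated, with 2.9 N up on the handle's shoulder. Releasing it and rising.

arm_command([
  [[0, 0, 0], [0, 0, 0], 0],
  [[0, 0, 0], [0, 0, 0], 0.3],
  [[0, 0, 0], [0, 0, 0], 0.6],
  [[0, 0, 0], [0, 0, 0], 0.6],
  [[0, 0, 0], [0, 0, 0], 0.6],
  [[0, 0, 0], [0, 0, 0], 0.6],
  [[0, 0, 0], [0, 0, 0], 0.6],
])

```text
t: 18.6
position: [0.4928, 0.2794, 0.0901]
tool_rot: [0.028, 0.707, -0.027, 0.707]
force: [-0.6, 0.2, 0.1]
opening: 0.0658
```

arm_command([
  [[0, 0, 0.01], [0, 0, 0], 0.6],
  [[0, 0, 0.015], [0, 0, 0], 0.6],
  [[0, 0, 0.02], [0, 0, 0], 0.6],
  [[0, 0, 0.02], [0, 0, 0], 0.6],
  [[0, 0, 0.02], [0, 0, 0], 0.6],
  [[0, 0, 0.02], [0, 0, 0], 0.6],
  [[0, 0, 0.015], [0, 0, 0], 0.6],
  [[0, 0, 0], [0, 0, 0], 0.6],
])

```text
t: 19.4
position: [0.4939, 0.2801, 0.2137]
tool_rot: [0.029, 0.705, -0.026, 0.708]
force: [0.9, 0.2, -0.6]
opening: 0.0695
```

```bash
python3 - <<'E'
from h import *
T=twt();print(T[:3,3].round(4),sense()["opening"])
s=snapshot("wrist");cv2.imwrite("pics/w7.png",s["image"]);w=cloud(s,T).reshape(-1,3)
for z0,z1 in((.07,.081),(.13,.146)):
    p=w[(abs(w[:,0]-.494)<.05)&(abs(w[:,1]-.2785)<.05)&(w[:,2]>z0)&(w[:,2]<z1)]
    print(len(p),p[:,2].mean(),cv2.minAreaRect((p[:,:2]*1000).astype(np.float32)))
s=snapshot("side");cv2.imwrite("pics/s7.png",s["image"])
E
```

```text
[0.4939 0.2801 0.2137] 0.06947401919164183
2811 0.07581530414096131 ((493.994873046875, 279.0862121582031), (64.05347442626953, 64.4889907836914), 85.5289535522461)
550 0.13733863534085924 ((493.45220947265625, 280.5458679199219), (19.8459529876709, 20.502885818481445), 85.17325592041016)
```

View pics/s7.png

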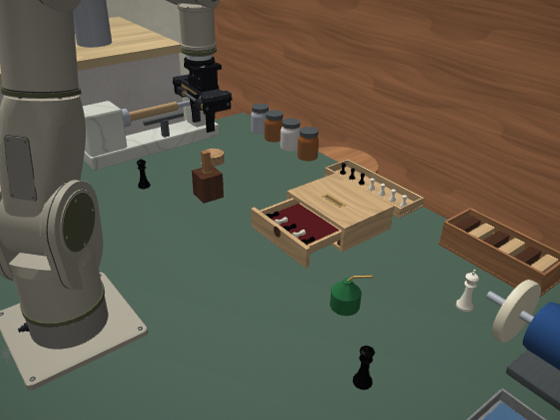

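The rod is back in the stand: handle top at 0.137, centred, in the side view at about (207,175). Next the drawer.

arm_command([
  [[-0.007, -0.032, 0], [0, 0, 0.006], 0.6],
  [[-0.007, -0.032, 0], [0, 0, 0.006], -1],
  [[-0.007, -0.032, 0], [0, 0, 0.006], -1],
  [[-0.007, -0.032, 0], [0, 0, 0.006], -1],
  [[-0.007, -0.032, 0], [0, 0, 0.006], -1],
  [[-0.007, -0.032, 0], [0, 0, 0.006], -1],
  [[-0.007, -0.032, 0], [0, 0, 0.006], -1],
  [[-0.007, -0.032, 0], [0, 0, 0.006], -1],
  [[-0.007, -0.032, 0], [0, 0, 0.006], -1],
  [[-0.007, -0.03, 0], [0, 0, 0.006], -1],
])

```text
t: 20.5
position: [0.4218, -0.04, 0.2094]
tool_rot: [0.006, 0.707, -0.006, 0.707]
force: [1.2, -0.4, 0.5]
opening: 0.0059
```

arm_command([
  [[0, 0, 0], [0, 0, 0], -1],
  [[0, 0, -0.03], [0, 0, 0], -1],
  [[0, 0, -0.03], [0, 0, 0], -1],
  [[0, 0, -0.03], [0, 0, 0], -1],
  [[0, 0, -0.03], [0, 0, 0], -1],
  [[0, 0, -0.03], [0, 0, 0], -1],
  [[0, 0, -0.02], [0, 0, 0], -1],
  [[0, 0, -0.01], [0, 0, 0], -1],
  [[0, 0, 0], [0, 0, 0], -1],
])

```text
t: 21.4
position: [0.4217, -0.0384, 0.0289]
tool_rot: [0.006, 0.708, -0.006, 0.706]
force: [0.2, -0.7, 0.2]
opening: 0.0004
```

```bash
python3 - <<'E'
from h import *
T=twt();print(T.round(4),sense()["force"].round(2),sense()["opening"])
s=snapshot("top");w=cloud(s).reshape(-1,3);cv2.imwrite("pics/t8.png",s["image"])
p=w[(w[:,2]>.052)&(w[:,2]<.066)&(w[:,0]<.52)&(w[:,0]>.48)&(abs(w[:,1]+.037)<.12)]
print(np.percentile(p,[1,50,99],axis=0))
s=snapshot("side");cv2.imwrite("pics/s8.png",s["image"])
E
```

```text
[[-2.800e-03  1.750e-02  9.998e-01  4.217e-01]
 [-5.000e-04  9.998e-01 -1.750e-02 -3.840e-02]
 [-1.000e+00 -5.000e-04 -2.800e-03  2.890e-02]
 [ 0.000e+00  0.000e+00  0.000e+00  1.000e+00]] [ 0.17 -0.68  0.17] 0.00040226770559646525
[[ 0.49332714 -0.14505887  0.05238704]
 [ 0.50137919  0.02737754  0.05848202]
 [ 0.51916263  0.0718277   0.06348483]]
```

View pics/s8.png

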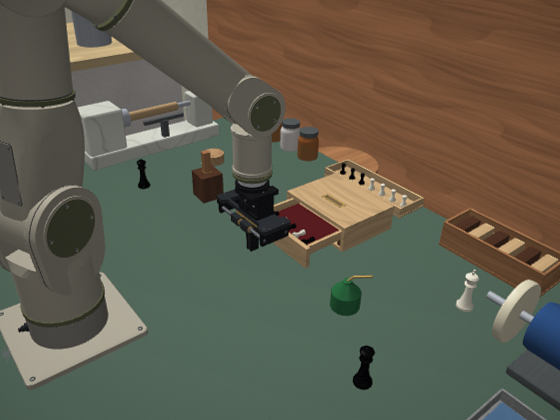

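The gripper is in front of the drawer face, clear of everything. Pushing along +x.

arm_command([
  [[0.01, 0, 0.003], [0, 0, 0], -1],
  [[0.015, 0, 0], [0, 0, 0], -1],
  [[0.015, 0, 0], [0, 0, 0], -1],
  [[0.006, 0, 0], [0, 0, 0], -1],
  [[0.004, 0, 0], [0, 0, 0], -1],
  [[0.004, 0, 0], [0, 0, 0], -1],
  [[0.004, 0, 0], [0, 0, 0], -1],
  [[0.004, 0, 0], [0, 0, 0], -1],
])

```text
t: 22.3
position: [0.4849, -0.0386, 0.0332]
tool_rot: [0.006, 0.707, -0.006, 0.707]
force: [0.6, 0.1, -0.4]
opening: 0.0005
```

arm_command([
  [[0.004, 0, 0], [0, 0, 0], -1],
  [[0.004, 0, 0], [0, 0, 0], -1],
  [[0.004, 0, 0], [0, 0, 0], -1],
  [[0.004, 0, 0], [0, 0, 0], -1],
  [[0.004, 0, 0], [0, 0, 0], -1],
])

```text
t: 22.8
position: [0.5049, -0.0388, 0.033]
tool_rot: [0.006, 0.707, -0.006, 0.707]
force: [-1.8, -0.7, 1.5]
opening: 0.0004
```

arm_command([
  [[0.004, 0, 0], [0, 0, 0], -1],
  [[0.004, 0, 0], [0, 0, 0], -1],
  [[0.004, 0, 0], [0, 0, 0], -1],
  [[0.004, 0, 0], [0, 0, 0], -1],
  [[0.004, 0, 0], [0, 0, 0], -1],
])

```text
t: 23.3
position: [0.525, -0.0387, 0.033]
tool_rot: [0.006, 0.707, -0.006, 0.707]
force: [-2.5, -1.0, 0.7]
opening: 0.0002
```

arm_command([
  [[0.006, 0, 0], [0, 0, 0], -1],
  [[0.006, 0, 0], [0, 0, 0], -1],
  [[0.006, 0, 0], [0, 0, 0], -1],
  [[0.006, 0, 0], [0, 0, 0], -1],
  [[0.006, 0, 0], [0, 0, 0], -1],
  [[0.006, 0, 0], [0, 0, 0], -1],
  [[0.006, 0, 0], [0, 0, 0], -1],
  [[0.004, 0, 0], [0, 0, 0], -1],
  [[0.004, 0, 0], [0, 0, 0], -1],
])

```text
t: 24.2
position: [0.5751, -0.0386, 0.0331]
tool_rot: [0.006, 0.707, -0.006, 0.707]
force: [-2.9, -1.7, 0.5]
opening: 0.0007
```

arm_command([
  [[0.003, 0, 0], [0, 0, 0], -1],
  [[0.003, 0, 0], [0, 0, 0], -1],
  [[0, 0, 0], [0, 0, 0], -1],
])

```text
t: 24.5
position: [0.5814, -0.0383, 0.0332]
tool_rot: [0.006, 0.707, -0.006, 0.707]
force: [0.7, 0.7, 0.8]
opening: 0.0003
```

arm_command([
  [[0.002, 0, 0], [0, 0, 0], -1],
  [[0.001, 0, 0], [0, 0, 0], -1],
  [[0, 0, 0], [0, 0, 0], -1],
])

```text
t: 24.8
position: [0.584, -0.0383, 0.0332]
tool_rot: [0.006, 0.707, -0.006, 0.707]
force: [-0.5, 0.9, -0.3]
opening: 0.0007
```

arm_command([
  [[0.001, 0, 0], [0, 0, 0], -1],
  [[0.001, 0, 0], [0, 0, 0], -1],
  [[0, 0, 0], [0, 0, 0], -1],
])

```text
t: 25.1
position: [0.586, -0.0385, 0.0331]
tool_rot: [0.006, 0.707, -0.006, 0.707]
force: [0.0, -0.2, 0.9]
opening: 0.0003
```

arm_command([
  [[0.001, 0, 0], [0, 0, 0], -1],
  [[0.001, 0, 0], [0, 0, 0], -1],
])

```text
t: 25.3
position: [0.5878, -0.0385, 0.0331]
tool_rot: [0.006, 0.707, -0.006, 0.707]
force: [-1.8, 0.8, 1.8]
opening: 0.0008
```

arm_command([
  [[0.001, 0, 0], [0, 0, 0], -1],
  [[0.001, 0, 0], [0, 0, 0], -1],
])

```text
t: 25.5
position: [0.5898, -0.0386, 0.0331]
tool_rot: [0.006, 0.707, -0.006, 0.707]
force: [-2.8, 1.1, 1.9]
opening: 0.0002
```

arm_command([
  [[0.001, 0, 0], [0, 0, 0], -1],
  [[0.001, 0, 0], [0, 0, 0], -1],
])

```text
t: 25.7
position: [0.5905, -0.0386, 0.0329]
tool_rot: [0.006, 0.708, -0.006, 0.706]
force: [-12.5, 1.2, 8.8]
opening: 0.0006
```

arm_command([
  [[0.001, 0, 0], [0, 0, 0], -1],
  [[0.001, 0, 0], [0, 0, 0], -1],
])

```text
t: 25.9
position: [0.5905, -0.0386, 0.0327]
tool_rot: [0.007, 0.71, -0.006, 0.705]
force: [-22.5, 2.5, 18.6]
opening: 0.0008
```

Hard stop: the drawer is home. Backing away.

arm_command([
  [[-0.003, 0, 0], [0, 0, 0], -1],
  [[-0.005, 0, 0], [0, 0, 0], -1],
  [[-0.015, 0, 0], [0, 0, 0], -1],
  [[-0.03, 0, 0], [0, 0, 0], -1],
  [[-0.03, 0, 0], [0, 0, 0], -1],
  [[-0.02, 0, 0.02], [0, 0, 0], -1],
  [[0, 0, 0.035], [0, 0, 0], -1],
  [[0, 0, 0.035], [0, 0, 0], -1],
  [[0, 0, 0.035], [0, 0, 0], -1],
  [[0, 0, 0.03], [0, 0, 0], -1],
])

```text
t: 26.9
position: [0.4912, -0.0389, 0.1902]
tool_rot: [0.007, 0.706, -0.006, 0.708]
force: [1.1, 0.3, -0.2]
opening: 0.0008
```

arm_command([
  [[-0.02, 0, 0.02], [0, 0, 0], -1],
  [[-0.01, 0, 0.02], [0, 0, 0], -1],
  [[0, 0, 0], [0, 0, 0], -1],
  [[0, 0, 0], [0, 0, 0], -1],
])

```text
t: 27.3
position: [0.4611, -0.0387, 0.2281]
tool_rot: [0.006, 0.707, -0.006, 0.708]
force: [-0.4, 0.8, 0.5]
opening: 0.0003
```

```bash
python3 - <<'E'
from h import *
T=twt();print(T[:3,3].round(4),sense()["force"].round(2))
s=snapshot("top");cv2.imwrite("pics/t9.png",s["image"]);w=cloud(s);p=w.reshape(-1,3)
for y in(-.12,-.08,.01,.05):
    q=p[(abs(p[:,1]-y)<.015)&(p[:,0]>.5)&(p[:,0]<.7)&(p[:,2]>.045)];a=q[q[:,2]<.063];b=q[q[:,2]>.066]
    print(y,a[:,0].min().round(4),a[:,0].max().round(4),b[:,0].min().round(4))
for nm,b in dict(can=(360,410,215,245),qa=(110,140,262,285),qb=(430,460,262,285),king=(420,450,145,175),cork=(105,140,172,205)).items():
    k=w[b[2]:b[3],b[0]:b[1]].reshape(-1,3);k=k[(k[:,2]>.015)&(k[:,2]<.2)];print(nm,k.min(0).round(3),k.max(0).round(3))
T=twt();s=snapshot("wrist");cv2.imwrite("pics/w9.png",s["image"]);s=snapshot("side");cv2.imwrite("pics/s9.png",s["image"])
E
```

```text
[ 0.4611 -0.0387  0.2281] [-0.36  0.79  0.52]
-0.12 0.6367 0.6942 0.6142
-0.08 0.6085 0.6984 0.5
0.01 0.5999 0.6909 0.501
0.05 0.5999 0.6835 0.6126
can [ 0.448 -0.329  0.015] [ 0.511 -0.257  0.096]
qa [0.359 0.42  0.015] [0.384 0.447 0.092]
qb [ 0.351 -0.465  0.015] [ 0.376 -0.437  0.093]
king [ 0.671 -0.458  0.015] [ 0.699 -0.431  0.1  ]
cork [0.586 0.418 0.017] [0.656 0.489 0.039]
```

View pics/s9.png

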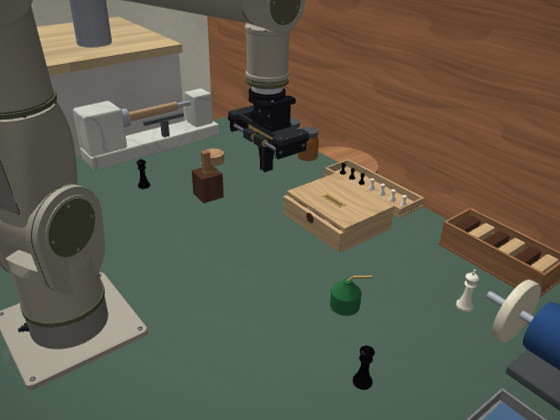

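View pics/t9.png

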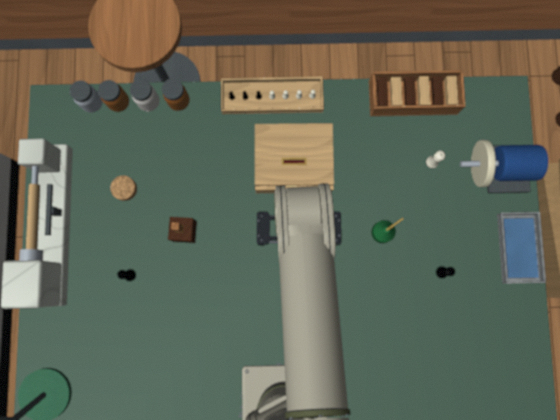

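```bash
python3 -c "
from h import *
print(finish_job())"
```

```text
the job is handed in; nothing more can be done
None
```

The catch is released, the rod is back in its stand and the drawer is fully home. I handed the job in at about 27.5 s.

**What I did:** I pushed the rod into the slot, felt the tab's side about 23 mm from the near end and its top about 31 mm down. I then pressed it down 14 mm until it snapped over and met the hard stop, with at most about 6 N in the readings. After putting the rod back, I pushed the drawer along +x until it stopped hard, at about 22 N.

**Last checks:**
- **Catch:** after I withdrew the rod, the wrist camera put the tab's top at z≈0.0245, 14 mm lower than before.
- **Rod:** its handle stands centred on the stand, with its top at 0.137 m.
- **Drawer:** the front stands about 12.7 mm before the cabinet's front face; 12.5 mm means shut. The −y part of the front was hidden by the arm in the last top view.
- **Other things:** the queens, king, cork block and oil can are all where they were, within 3 mm measurement noise.

No check failed or disagreed.

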